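Turn the counter sign to its other face

ROBOT

A 6-joint arm with a two-finger parallel gripper is mounted at the origin on a cart in front of the work surface, level with it; the furniture and walls round the work are solid. World frame = base frame: x ahead of the robot, y to its left, z up, the work surface at z = 0. Lengths are in m, angles in rad, forces in N, time in s.
With the tool pointing down it reaches from about 0.35 to 0.975 m from the base axis. Payload 4.9 kg.
Tool frame: the origin (TCP) lies at the very end of the fingers, on their centre line; the grasp point (between the pads) lies manip.grip_point_offset behind it (manip.grip_point_offset is the distance from the TCP to the grasp point, in m); z points along the fingers, y is the direction in which the jaws open and shut (so a half turn about z gives the same grasp; the last joint's range is limited). The gripper opens to 85 mm and grips with 20 to 120 N. Pads are 22 mm wide; open, the fingers measure 114 mm over their backs; the gripper's body (76 mm by 85 mm) begins 54 mm behind the grasp point. The pads swing forward as they close: fully open they stand 13 mm farther back than shut.
Start: joints at [-1.428, 0.053, 1.613, -0, 1.476, -0.119], TCP at [0.162, -0.604, 0.196] pointing down, gripper open.
Joint ranges: [-3.01, 3.01], [-1.01, 2.22], [0.06, 2.58], [-1.02, 4.17], [0.09, 2.62], [-3.14, 3.14]. Speed limits (rad/s): [2.57, 2.57, 3.14, 3.14, 3.14, 3.14].

INTERFACE

Orientations are given as a unit quaternion [w, x, y, z].
In Python, from plant import status, grab_frame, camera_params, ticket, boxes_of, outline_of, manip gives the robot as it stands. The module is installed in compiled form; this text tells all that it offers.
- The arm moves only by the tool play_rows, never from a script. Its argument "deltas" is a list of rows, each a list of 2 entries, a list of its own where there are three numbers: the shift along the world's x, y, z in m, then the turn about the world's z in rad. A call has 1 to 5 rows; each row is the pose to reach, as a shift and turn from the pose commanded when the call began; what a row does not reach only later rows make up. A row lasts 1/8 s, in which the tool goes at most 62.5 mm and 10.7 degrees, less where a joint would pass 70% of its speed; a pose out of reach is approached as far as the arm can. A call with a gripper value outside its range is refused whole. "grip" is the opening, from -1 (shut) to 1 (fully open), set as the call begins (left out, the last holds). The fingers move at their own pace and stop on an object; the grip force is fixed at half the most. Time passes only in rows, so rows that repeat a pose let the fingers close. It gives the time, the measured TCP pose, the force and the opening at its end, in the units of the state.
- status.state(): the state, without advancing time (a new reading comes with each control period).
- grab_frame(name): name is "side" or "top" or "wrist"; returns (picture, depth): 384x512x3 uint8, blue, green, red; 384x512 float32, m along the optical axis (not along the pixel's ray), 0 where there is no reading.
- camera_params(name): a dict with "mtx" (3x3 intrinsics, pixels), "world_from_camera" (4x4, takes a point from camera to world coordinates). Camera axes: x right, y up, looking along -z (the intrinsics and any distortion apply to the point x, -y, -z); pixel columns grow to the right and rows downward; lengths in m; the calibration is good to about 2 mm. A picture is of the moment at which its call begins: read the wrist's pose just before it. camera_params takes no time and is no camera call; for the wrist camera it gives the pose at the moment of the call.
- ticket.job_done(): hands the job in, once; it reports no verdict.
Trained networks look in the newest picture that a camera, given by its name, has taken for a name from the list of things; names that differ only in an ending like _2 or _b are one class to them, and where a whole thing is asked for, a point or a joint stands for the part that bears it (a point fixed in the world has none). Each returns a list of dicts, best first, with "confidence" (0 to 1); they miss things now and then, are a little off and sometimes report something else, mostly with a low value. They report only what shows in the picture. A call takes as long as a camera call.
- boxes_of(camera, name): "box" ([left, top, right, bottom] in pixels, round what is visible of it).
- outline_of(camera, name): "region" (384x512 bool, what is visible of it) and "box" ([left, top, right, bottom] in pixels, round what is visible of it).
The state is a dict: "time": time; "joint_pos": joint angles; "joint_vel": joint speeds; "joint_efforts": joint torques, N m; "tool_pos": TCP position; "tool_rot": TCP orientation; "contact_force": force on the tool from outside, world axes, zero at the start; "ft_torque": the same for the moment, N m; "gripper_width": opening from 0.0 (shut) to 1.0 (fully open).
Only numpy, scipy, OpenCV 4.12 (cv2) and the standard library are available. Lean on these libraries where they do the work, as an engineer would, in place of code of your own. Each camera call takes 0.05 s, during which the arm holds its last target.

TASK

The fresh croissants are out: turn the pivoted counter sign half a turn, so that its crescent face looks roughly the way its ring face looks now. Its stiff spindle is keyed: lift the panel to free it, swing it round, then feel for the opposite notch, which can sit some way off an exact half turn, and press the sign down until it is fully home. Let go of it, and leave the other things on the worktop where they are.

Things in the scene. Friction and masses are not known exactly. Their poses are not given: they have to be found in the camera images.
- stand: Dark steel sign stand, fixed to the worktop in front of the upright glass screen (face at x = 0.526, 0.55 m tall): round foot 54 mm across with a slim post. Origin: centre of the foot's underside, on the worktop; its z is the vertical axis about which the sign turns. Its x axis points the way the crescent face looks at the start, within 0.03 rad.
- crown (a point): Centre of the crown on the post, 62 mm up, out of sight under the sign's bell cap. Its flat rim has two notches: the start notch toward the stand's +y; the home notch toward the stand's -y, but turned about the axis by an unknown 0 to 0.25 rad either way. A notch lets the sign's key in within about 0.1 rad either side of its middle; elsewhere the rim stops the key 8 mm above home.
- sign: The pivoted sign: wooden panel 9 mm thick (its x), 76 mm wide (its y), 66 mm tall, on a stem over a dark bell cap 49 mm across. Origin on the pivot axis, 57 mm above the worktop when home in either notch; the panel spans 24 to 90 mm above it. Crescent inlay on its +x face, ring inlay on its -x face; hidden key along its +y. Starts home in the start notch. Grip the panel's two faces near the top.
- sign_top (a point): Middle of the panel's top edge, on the axis, 90 mm above the sign's origin. Lifting: 22 mm at most; it turns either way, with no stops, once lifted over 8 mm. The spindle drags (about 3 N up or down, more than the sign's 1 to 2 N weight): the sign stays at the height and angle where it is left, does not fall, and must be pressed into a notch (2 to 5 N, more where it binds).
- sign_edge (a point): Middle of the panel's +y upright edge, 38 mm from the pivot axis, 57 mm above the sign's origin.
- ramekin: White ramekin 82 mm across, 48 mm tall, standing to the left of the sign; a bystander. Origin: centre of the underside.
- order_pad: Order pad 130 x 85 x 16 mm lying to the right of the sign; a bystander. Origin: centre of the underside.
- tape_roll: Roll of tape 76 mm across, 18 mm tall, lying farther right; a bystander. Origin: centre of the underside.
- sugar_shaker: Sugar shaker 67 mm across, 114 mm tall, standing farther left; a bystander. Origin: centre of the underside.

How it is judged:
By the outcome, as a careful person would: the job done as asked, in the order asked, and still so for the second after the job is handed in, with the robot touching nothing.
It also fails if it takes over 51 s, if anything falls off the work surface, if the arm or the gripper's body presses on something with over 40 N, if the wrist force passes 120 N, or if a joint passes its speed limit or range.

## Working session

There is one attempt and no reset: what is moved stays moved. The work goes in short steps, Python scripts to look and compute and a tool call to move; the robot and the scene stay as the last step left them, time stands still between calls to the robot, and variables do not carry over. Pictures are saved under pics/ and viewed, and the job is handed in when it is done.

Besides the shell and the picture viewer there is one more tool, called after "Call:" as a command line: name --argument value ..., lists and objects as JSON in quotes. play_rows: Moves the arm, as the interface text tells. Its arguments: {"type":"object","properties":{"deltas":{"type":"array"},"grip":{"type":"number"}},"required":["deltas"]}

```bash
mkdir -p pics
cat > h.py <<'E'
import numpy as np, cv2
from plant import status, grab_frame, camera_params, ticket, boxes_of, outline_of, manip
def pts(cam, depth, mask, prm=None):
    p=prm or camera_params(cam); K=np.array(p["mtx"]); T=np.array(p["world_from_camera"])
    v,u=np.nonzero(mask&(depth>0)); d=depth[v,u]
    x=(u-K[0,2])/K[0,0]*d; y=(v-K[1,2])/K[1,1]*d
    P=np.c_[x,-y,-d,np.ones_like(d)]@T.T
    return P[:,:3],u,v
E
python3 - <<'E'
from h import *
s=status.state(); print(s, manip.grip_point_offset)
for c in ["side","top"]:
    p=camera_params(c); print(c,p)
    im,d=grab_frame(c); cv2.imwrite(f"pics/{c}0.png",im); np.save(f"{c}0.npy",d)
    for n in ["sign","stand","ramekin","order_pad"]:
        r=outline_of(c,n)
        for q in r[:2]:
            P,_,_=pts(c,d,q["region"]); print(c,n,q["confidence"],q["box"],np.round(np.percentile(P,[2,50,98],axis=0),3).tolist() if len(P) else None)
        if n=="sign" and r: np.save(f"{c}sign.npy",r[0]["region"])
E
```

```text
{'time': 0.0, 'joint_pos': array([-1.42800571e+00,  5.33630219e-02,  1.61427615e+00, -2.64617509e-07,
        1.47601815e+00, -1.18997541e-01]), 'joint_vel': array([-0.00044558,  0.00056793,  0.00061919, -0.00089641,  0.00028036,
       -0.00072984]), 'joint_efforts': array([-2.57844498e-03, -3.93696249e+01, -3.70175493e+01, -4.14195811e-04,
        7.14401656e-03,  1.53314852e-05]), 'tool_pos': array([ 0.16165754, -0.6030137 ,  0.19446994]), 'tool_rot': array([-1.03225836e-03,  9.91445064e-01,  1.30520567e-01, -1.24125904e-05]), 'contact_force': array([ 1.37410777, -0.74886466,  0.69001002]), 'ft_torque': array([-0.01514813,  0.02683061, -0.00435632]), 'gripper_width': 0.9988187238096098} 0.0187
side {'mtx': array([[479.85302478,   0.        , 251.6619476 ],
       [  0.        , 479.85302478, 193.38138981],
       [  0.        ,   0.        ,   1.        ]]), 'world_from_camera': array([[-0.94534123,  0.16785728, -0.27956018,  0.06210701],
       [-0.32571265, -0.52691511,  0.78502977,  1.04180739],
       [-0.01553152,  0.83317729,  0.55278782,  0.85917315],
       [ 0.        ,  
[... 587 characters left out ...]
    , 454.08414312, 188.51083794],
       [  0.        ,   0.        ,   1.        ]]), 'world_from_camera': array([[ 0.00613162,  0.99886322, -0.04727223,  0.36203064],
       [-0.99990411,  0.00553731, -0.01269283, -0.0470409 ],
       [-0.01241664,  0.04734553,  0.9988014 ,  1.7899846 ],
       [ 0.        ,  0.        ,  0.        ,  1.        ]])}
top sign 0.58 [217.9, 179.5, 231.8, 196.2] [[0.422, 0.05, 0.064], [0.451, 0.064, 0.101], [0.477, 0.085, 0.153]]
top stand 0.51 [218.4, 180.7, 233.9, 195.4] [[0.423, 0.046, 0.007], [0.45, 0.064, 0.075], [0.477, 0.088, 0.152]]
top order_pad 0.82 [293.8, 173.2, 327.8, 197.3] [[0.426, -0.321, 0.003], [0.469, -0.259, 0.016], [0.509, -0.198, 0.025]]
```

Run:
```python
from h import *
a=cv2.imread("pics/side0.png"); b=cv2.imread("pics/top0.png")
cv2.imwrite("pics/side_c.png",cv2.resize(a[150:320,150:330],None,fx=3.2,fy=3.2,interpolation=cv2.INTER_CUBIC))
cv2.imwrite("pics/top_c.png",cv2.resize(b[140:240,120:380],None,fx=3,fy=3,interpolation=cv2.INTER_CUBIC))
for c,d in [("top",np.load("top0.npy")),("side",np.load("side0.npy"))]:
    m=np.ones_like(d,bool); P,u,v=pts(c,d,m)
    k=(P[:,2]>0.085)&(P[:,2]<0.16)&(abs(P[:,0]-.45)<.06)&(abs(P[:,1]-.07)<.07)
    Q=P[k]; print(c,len(Q)); 
    for lo,hi in [(.085,.13),(.13,.143),(.143,.16)]:
        q=Q[(Q[:,2]>lo)&(Q[:,2]<hi)]
        if len(q)>4:
            cc=cv2.minAreaRect(q[:,:2].astype(np.float32)*1000); print(lo,len(q),cc,q.mean(0).round(4))
```

```text
top 81
0.085 19 ((451.4036865234375, 63.53232192993164), (68.45793914794922, 1.0872007608413696), 1.5338600873947144) [0.4508 0.0636 0.1026]
0.13 16 ((452.7476501464844, 68.47526550292969), (73.79562377929688, 7.594470024108887), 0.6205300092697144) [0.4499 0.0677 0.1401]
0.143 46 ((452.1710205078125, 67.90394592285156), (72.76358032226562, 7.805225849151611), 0.43320250511169434) [0.4536 0.0681 0.1479]
side 553
0.085 371 ((451.7718505859375, 75.11336517333984), (77.63644409179688, 11.430081367492676), 2.153841257095337) [0.4495 0.075  0.108 ]
0.13 108 ((450.9015197753906, 74.07280731201172), (75.32437896728516, 10.74859619140625), 4.335500240325928) [0.4504 0.0748 0.1365]
0.143 74 ((451.26190185546875, 72.9266128540039), (73.15106201171875, 12.852521896362305), 1.615850806236267) [0.4497 0.0732 0.1459]
```

View pics/side_c.png

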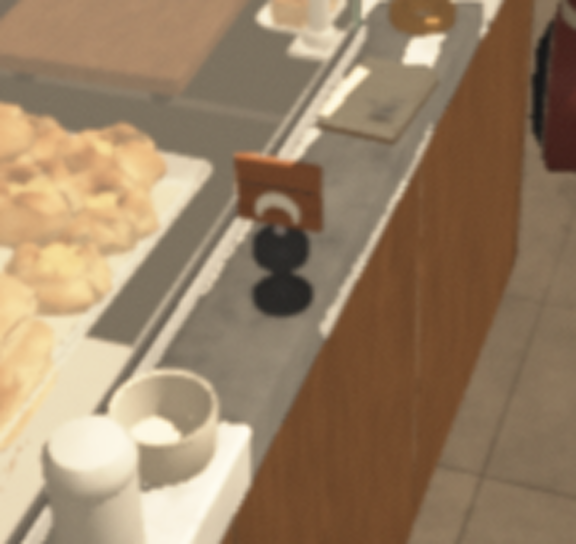

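View pics/top_c.png

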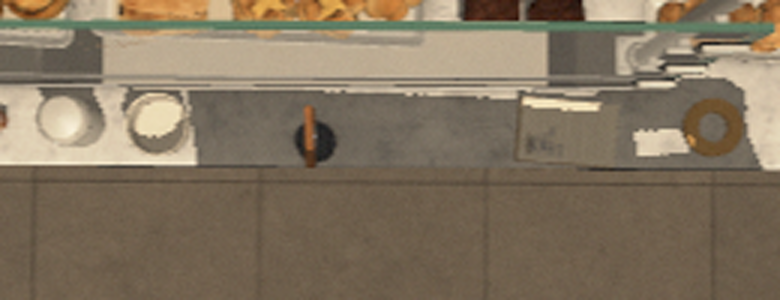

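The sign's crescent faces world +y (toward the side camera). The panel lies along x at about (0.45, 0.07). I'll go to a hover above it with jaws opening along y.

Call:
play_rows --deltas '[[[0.05, 0.12, 0.09], 0], [[0.09, 0.22, 0.1], -0.1], [[0.13, 0.31, 0.1], -0.2], [[0.17, 0.4, 0.1], -0.262], [[0.21, 0.49, 0.1], -0.262]]' --grip 1

```text
time: 1.12
tool_pos: [0.2777, -0.3293, 0.2771]
tool_rot: [0.001, 1.0, -0.001, 0.001]
contact_force: [0.5, 0.2, 0.9]
gripper_width: 0.998
```

Call:
play_rows --deltas '[[[0.03, 0.07, 0], 0], [[0.05, 0.13, 0], 0], [[0.078, 0.184, 0], 0], [[0.078, 0.184, 0], 0], [[0.078, 0.184, 0], 0]]'

```text
time: 1.75
tool_pos: [0.3553, -0.1468, 0.2765]
tool_rot: [0.0, 1.0, 0.001, 0.0]
contact_force: [0.4, -0.4, 0.4]
gripper_width: 0.997
```

Run:
```python
from h import *
s=status.state(); print(s["time"],s["tool_pos"],s["tool_rot"],s["joint_pos"],s["contact_force"])
p=camera_params("wrist"); im,d=grab_frame("wrist"); cv2.imwrite("pics/w1.png",im); np.save("w1.npy",d); 
print(p)
P,u,v=pts("wrist",d,np.ones_like(d,bool),p)
k=(P[:,2]>0.085)&(P[:,2]<0.16)&(abs(P[:,0]-.45)<.06)&(abs(P[:,1]-.07)<.07)
Q=P[k]; print(len(Q))
for lo,hi in [(.085,.11),(.11,.14),(.14,.144),(.144,.155)]:
    q=Q[(Q[:,2]>lo)&(Q[:,2]<hi)]
    if len(q)>4: print(lo,len(q),cv2.minAreaRect(q[:,:2].astype(np.float32)*1000),q.mean(0).round(4),np.polyfit(q[:,0],q[:,1],1))
```

```text
1.75 [ 0.35526485 -0.14676345  0.27647136] [3.66032081e-04 9.99999576e-01 8.44083797e-04 3.97328578e-05] [-5.85538565e-01 -5.98734779e-01  2.01171247e+00 -5.72875801e-04
  1.72814365e+00  9.83479691e-01] [ 0.36956335 -0.38064306  0.41312718]
{'mtx': array([[327.405686  ,   0.        , 258.7216484 ],
       [  0.        , 327.405686  , 192.15717503],
       [  0.        ,   0.        ,   1.        ]]), 'world_from_camera': array([[ 1.54299212e-03,  9.58912325e-01,  2.83698384e-01,
         4.27085661e-01],
       [-9.99998810e-01,  1.48065832e-03,  4.34153954e-04,
        -1.46391409e-01],
       [-3.74479529e-06, -2.83698716e-01,  9.58913468e-01,
         4.55936433e-01],
       [ 0.00000000e+00,  0.00000000e+00,  0.00000000e+00,
         1.00000000e+00]])}
4149
0.085 1090 ((451.1257019042969, 66.39884948730469), (75.68670654296875, 4.9244842529296875), 0.24657042324543) [0.4519 0.066  0.0982] [0.02361115 0.0553397 ]
0.11 1717 ((451.1818542480469, 66.38626861572266), (75.70572662353516, 4.971181392669678), 0.6024379134178162) [0.4522 0.066  0.1257] [0.02348915 0.05536353]
0.14 272 ((451.39837646484375, 66.4281234741211), (75.60140991210938, 4.262032508850098), 1.3918794393539429) [0.453  0.066  0.1421] [0.02344422 0.05538319]
0.144 1070 ((451.1036682128906, 69.54777526855469), (74.78290557861328, 10.099465370178223), 1.6135427951812744) [0.4522 0.0688 0.1476] [0.02259701 0.05859766]
```

View pics/w1.png

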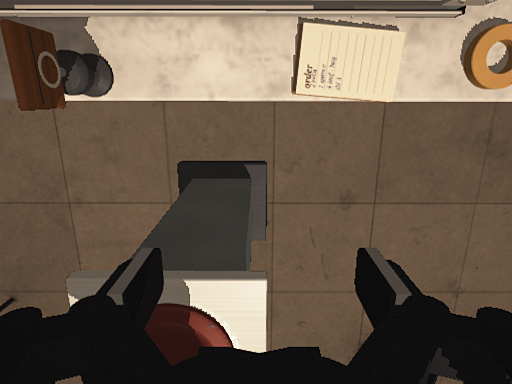

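Run:
```python
from h import *
im,d=grab_frame("side"); np.save("s1.npy",d); cv2.imwrite("pics/s1.png",cv2.resize(im[20:300,150:470],None,fx=2.1,fy=2.1,interpolation=cv2.INTER_CUBIC))
im,d=grab_frame("top"); np.save("t1.npy",d); cv2.imwrite("pics/t1.png",cv2.resize(im[130:330,150:400],None,fx=2.8,fy=2.8,interpolation=cv2.INTER_CUBIC))
for c,f in (("side","s1.npy"),("top","t1.npy")):
    d=np.load(f);P,u,v=pts(c,d,np.ones_like(d,bool))
    for z in np.arange(.28,.62,.02):
        k=(abs(P[:,2]-z)<.01)&(abs(P[:,1]+.147)<.15)&(P[:,0]>.1)&(P[:,0]<.52)
        if k.sum()>3: print(c,round(z,2),k.sum(),P[k].min(0).round(3),P[k].max(0).round(3))
```

```text
side 0.32 24 [ 0.345 -0.191  0.325] [ 0.364 -0.095  0.329]
side 0.34 107 [ 0.343 -0.196  0.33 ] [ 0.365 -0.087  0.35 ]
side 0.36 74 [ 0.342 -0.2    0.35 ] [ 0.366 -0.085  0.369]
side 0.38 134 [ 0.338 -0.218  0.37 ] [ 0.367 -0.069  0.39 ]
side 0.4 136 [ 0.335 -0.214  0.39 ] [ 0.366 -0.071  0.41 ]
side 0.42 197 [ 0.335 -0.197  0.41 ] [ 0.376 -0.074  0.43 ]
side 0.44 140 [ 0.318 -0.154  0.43 ] [ 0.386 -0.104  0.45 ]
side 0.46 225 [ 0.317 -0.149  0.45 ] [ 0.388 -0.104  0.47 ]
side 0.48 250 [ 0.317 -0.169  0.47 ] [ 0.392 -0.107  0.49 ]
side 0.5 204 [ 0.318 -0.143  0.49 ] [ 0.39  -0.106  0.51 ]
side 0.52 166 [ 0.172 -0.139  0.51 ] [ 0.391 -0.003  0.53 ]
side 0.54 351 [ 0.178 -0.135  0.53 ] [0.396 0.003 0.55 ]
side 0.56 604 [ 0.207 -0.122  0.55 ] [0.415 0.003 0.57 ]
side 0.58 706 [ 0.21  -0.159  0.57 ] [0.422 0.003 0.59 ]
side 0.6 1124 [ 0.186 -0.166  0.59 ] [0.42  0.003 0.61 ]
top 0.38 10 [ 0.344 -0.082  0.375] [ 0.369 -0.076  0.386]
top 0.4 6 [ 0.347 -0.079  0.4  ] [ 0.365 -0.079  0.406]
top 0.42 11 [ 0.35  -0.087  0.42 ] [ 0.368 -0.081  0.429]
top 0.54 42 [ 0.248 -0.16   0.533] [ 0.354 -0.062  0.55 ]
top 0.56 73 [ 0.144 -0.159  0.55 ] [ 0.338 -0.011  0.57 ]
top 0.58 164 [ 0.104 -0.163  0.57 ] [0.4   0.001 0.59 ]
top 0.6 1006 [ 0.101 -0.217  0.59 ] [0.42  0.003 0.61 ]
```

View pics/s1.png

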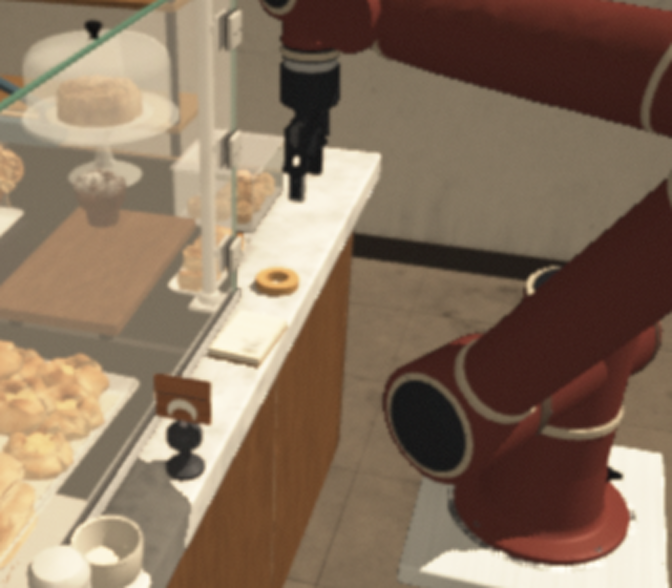

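View pics/t1.png

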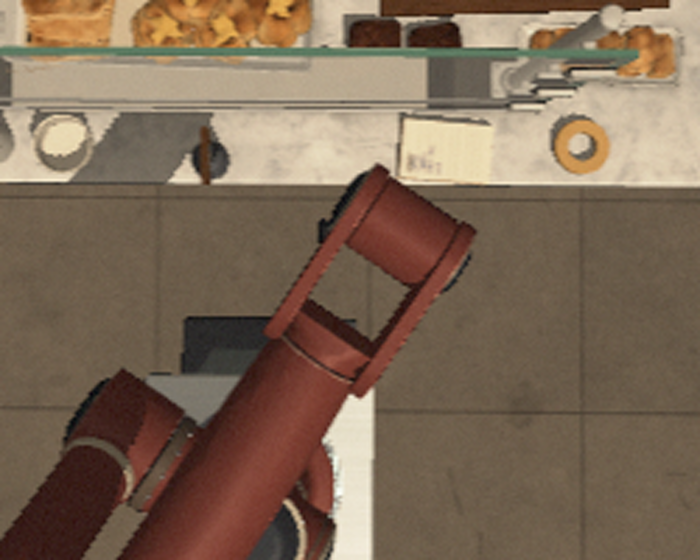

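Run:
```python
from h import *
a=-0.5855; e=np.array([np.cos(a),np.sin(a)]); n=np.array([-e[1],e[0]])
for c,f in (("side","s1.npy"),("top","t1.npy")):
    d=np.load(f);P,u,v=pts(c,d,np.ones_like(d,bool))
    k=(P[:,2]>.42)&(P[:,2]<.75)&(abs(P[:,1]+.147)<.12)&(P[:,0]>.3)&(P[:,0]<.5)
    r=(P[k,:2]-[.3553,-.1468])
    print(c,np.percentile(r@e,[50,98,99.5,100]).round(3),np.percentile(r@n,[0,1,99,100]).round(3))
```

```text
side [-0.031  0.026  0.038  0.044] [-0.045 -0.033  0.067  0.07 ]
top [-0.004  0.039  0.041  0.044] [-0.068 -0.064  0.062  0.064]
```

Call:
play_rows --deltas '[[[0.03, 0.06, 0], 0], [[0.055, 0.12, 0], 0.0235], [[0.08, 0.18, 0], 0.0235], [[0.096, 0.217, -0.02], 0.0235], [[0.096, 0.217, -0.04], 0.0235]]'

```text
time: 2.52
tool_pos: [0.452, 0.0709, 0.2355]
tool_rot: [-0.0, 1.0, 0.013, -0.0]
contact_force: [0.3, -0.2, -0.5]
gripper_width: 1.0
```

Call:
play_rows --deltas '[[[0, 0, 0], 0], [[0, 0, 0], 0]]'

```text
time: 2.78
tool_pos: [0.4514, 0.0684, 0.2369]
tool_rot: [0.0, 1.0, 0.01, 0.0]
contact_force: [0.1, -0.7, 0.8]
gripper_width: 1.001
```

```bash
cat > look.py <<'E'
from h import *
import sys
s=status.state(); print(s["time"],s["tool_pos"].round(4),s["tool_rot"].round(4),s["joint_pos"].round(3),s["contact_force"].round(2),s["ft_torque"].round(2),s["gripper_width"])
p=camera_params("wrist"); im,d=grab_frame("wrist"); cv2.imwrite(f"pics/{sys.argv[1]}.png",im); np.save(f"{sys.argv[1]}.npy",d)
print(p["world_from_camera"][:3,3])
E
python3 look.py w2
python3 - <<'E'
from h import *
d=np.load("w2.npy");p=camera_params("wrist")
P,u,v=pts("wrist",d,np.ones_like(d,bool),p)
k=(P[:,2]>0.085)&(P[:,2]<0.16)&(abs(P[:,0]-.45)<.06)&(abs(P[:,1]-.07)<.03)
Q=P[k]; print(len(Q))
for lo,hi in [(.085,.11),(.11,.14),(.14,.144),(.144,.155)]:
    q=Q[(Q[:,2]>lo)&(Q[:,2]<hi)]
    if len(q)>4: print(lo,len(q),cv2.minAreaRect(q[:,:2].astype(np.float32)*1000),q.mean(0).round(4),np.polyfit(q[:,0],q[:,1],1))
E
```

```text
2.775 [0.4514 0.0684 0.2369] [2.000e-04 9.999e-01 1.010e-02 3.000e-04] [-0.013 -0.389  1.935 -0.     1.595  1.538] [ 0.08 -0.72  0.84] [ 0.03 -0.01 -0.04] 1.0009052376514331
[0.52305702 0.07001386 0.41639776]
988
0.085 26 ((479.9060363769531, 67.78527069091797), (22.172075271606445, 7.990494728088379), 28.30583381652832) [0.4874 0.071  0.0985] [ 0.2569947  -0.05426718]
0.11 90 ((456.57568359375, 66.52529907226562), (66.94985961914062, 8.121235847473145), 9.239368438720703) [0.4651 0.0682 0.125 ] [0.11318875 0.01554651]
0.144 868 ((451.9915771484375, 70.53968811035156), (75.16741943359375, 8.902397155761719), 1.5229055881500244) [0.4529 0.0706 0.1482] [0.02444512 0.05957337]
```

View pics/w2.png

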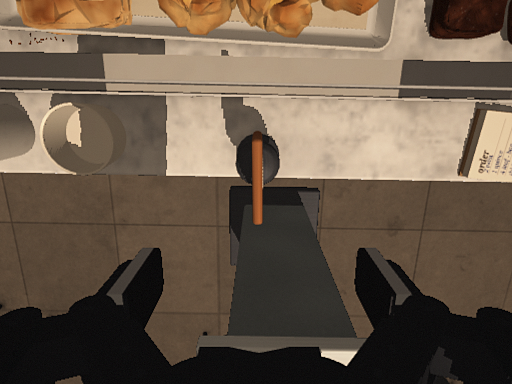

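Call:
play_rows --deltas '[[[0, 0.002, -0.03], 0.003], [[0, 0.002, -0.06], 0.003], [[0, 0.002, -0.09], 0.003], [[0, 0.002, -0.12], 0.003], [[0, 0.002, -0.12], 0.003]]'

```text
time: 3.45
tool_pos: [0.4497, 0.0711, 0.1148]
tool_rot: [0.0, 1.0, 0.012, -0.002]
contact_force: [-0.2, -0.6, 1.4]
gripper_width: 1.0
```

```bash
python3 look.py w3
python3 - <<'E'
from h import *
d=np.load("w3.npy");p=camera_params("wrist")
P,u,v=pts("wrist",d,np.ones_like(d,bool),p)
k=(P[:,2]>0.085)&(P[:,2]<0.16)&(abs(P[:,0]-.45)<.06)&(abs(P[:,1]-.07)<.02)
Q=P[k]
q=Q[(Q[:,2]>.144)&(Q[:,2]<.155)]; print(len(q),cv2.minAreaRect(q[:,:2].astype(np.float32)*1000),np.polyfit(q[:,0],q[:,1],1),q[:,2].mean())
E
```

```text
3.45 [0.4497 0.0711 0.1148] [ 0.      0.9999  0.0122 -0.0019] [-0.007 -0.306  2.076 -0.     1.375  1.54 ] [-0.23 -0.6   1.36] [ 0.02 -0.02 -0.01] 0.9997449579919113
[0.52216879 0.07301284 0.29402397]
2531 ((452.85723876953125, 70.39634704589844), (75.56442260742188, 8.981600761413574), 1.544979214668274) [0.0261137  0.05859521] 0.14951258393870281
```

View pics/w3.png

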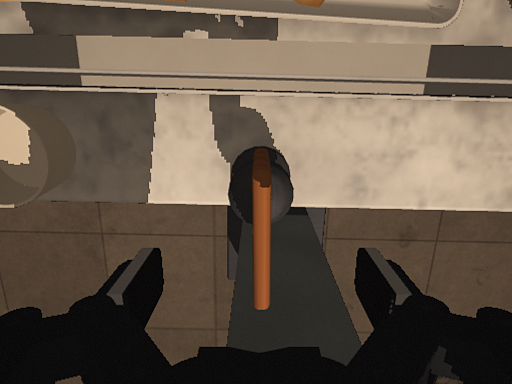

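Call:
play_rows --deltas '[[[0.0015, -0.0005, 0], 0], [[0.0015, -0.0005, 0], 0], [[0.0015, -0.0005, 0], 0], [[0.0015, -0.0005, 0], 0], [[0.0015, -0.0005, 0], 0]]' --grip -1

```text
time: 4.12
tool_pos: [0.4526, 0.0716, 0.1164]
tool_rot: [-0.0, 1.0, 0.013, 0.0]
contact_force: [0.5, 0.4, 0.1]
gripper_width: 0.001
```

Call:
play_rows --deltas '[[[0, 0, 0], 0], [[0, 0, 0], 0]]'

```text
time: 4.38
tool_pos: [0.4526, 0.0716, 0.1162]
tool_rot: [0.0, 1.0, 0.013, -0.0]
contact_force: [0.8, 0.0, -0.3]
gripper_width: 0.0
```

```bash
python3 look.py w4
python3 - <<'E'
from h import *
im,d=grab_frame("side"); cv2.imwrite("pics/s4.png",cv2.resize(im[150:280,180:320],None,fx=4,fy=4,interpolation=cv2.INTER_CUBIC))
E
```

```text
4.375 [0.4526 0.0716 0.1162] [ 0.000e+00  9.999e-01  1.320e-02 -1.000e-04] [-0.006 -0.302  2.071 -0.     1.373  1.539] [ 0.84  0.04 -0.33] [ 0.   -0.02 -0.01] 0.0001586491828384936
[0.52441013 0.0735791  0.29571731]
```

View pics/w4.png

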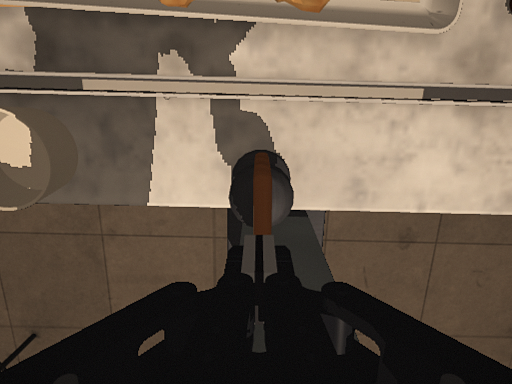

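View pics/s4.png

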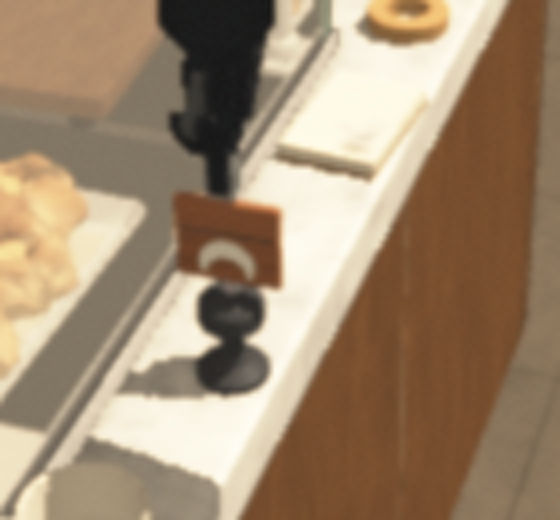

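Run:
```python
from h import *
p=camera_params("wrist"); d=np.load("w4.npy"); im=cv2.imread("pics/w4.png")
cv2.imwrite("pics/w4c.png",cv2.resize(im[130:330,190:340],None,fx=4,fy=3,interpolation=cv2.INTER_NEAREST)) 
P,u,v=pts("wrist",d,np.ones_like(d,bool),p)
for r in (180,220,230,234,238,242,250,260,275,290,310):
    print(r)
    for c in range(236,284,4):
        k=(v==r)&(u==c)
        print(c,P[k].round(3).tolist(),end=' ')
    print()
```

```text
180
236 [[0.465, 0.089, 0.067]] 240 [[0.466, 0.086, 0.068]] 244 [[0.467, 0.083, 0.071]] 248 [[0.467, 0.08, 0.071]] 252 [[0.467, 0.077, 0.072]] 256 [[0.486, 0.074, 0.147]] 260 [[0.487, 0.072, 0.148]] 264 [[0.487, 0.07, 0.148]] 268 [[0.487, 0.068, 0.147]] 272 [[0.467, 0.063, 0.072]] 276 [[0.467, 0.06, 0.071]] 280 [[0.467, 0.057, 0.068]] 
220
236 [[0.087, 0.146, -0.819]] 240 [[0.435, 0.085, 0.067]] 244 [[0.436, 0.082, 0.07]] 248 [[0.436, 0.079, 0.071]] 252 [[0.437, 0.076, 0.072]] 256 [[0.467, 0.073, 0.148]] 260 [[0.467, 0.072, 0.149]] 264 [[0.467, 0.07, 0.148]] 268 [[0.467, 0.068, 0.148]] 272 [[0.437, 0.062, 0.072]] 276 [[0.437, 0.059, 0.071]] 280 [[0.436, 0.056, 0.07]] 
230
236 [[0.046, 0.146, -0.823]] 240 [[0.049, 0.131, -0.815]] 244 [[0.109, 0.111, -0.677]] 248 [[0.109, 0.098, -0.677]] 252 [[0.11, 0.085, -0.676]] 256 [[0.461, 0.073, 0.147]] 260 [[0.461, 0.071, 0.148]] 264 [[0.461, 0.069, 0.148]] 268 [[0.462, 0.068, 0.148]] 272 [[0.11, 0.021, -0.679]] 276 [[0.108, 0.008, -0.684]] 280 [] 
234
236 [[0.031, 0.145, -0.819]] 240 [[0.031, 0.131, -0.82]] 244 [[0.11, 0.109, -0.643]] 248 [[0.1
[... 1907 characters left out ...]
3]] 280 [[0.466, 0.065, 0.196]] 
290
236 [[0.463, 0.079, 0.203]] 240 [[0.464, 0.078, 0.203]] 244 [[0.463, 0.077, 0.202]] 248 [[0.463, 0.076, 0.202]] 252 [[0.462, 0.074, 0.2]] 256 [[0.456, 0.073, 0.191]] 260 [[0.456, 0.071, 0.19]] 264 [[0.459, 0.07, 0.196]] 268 [[0.464, 0.069, 0.204]] 272 [[0.463, 0.068, 0.202]] 276 [[0.464, 0.066, 0.204]] 280 [[0.465, 0.065, 0.204]] 
310
236 [[0.47, 0.078, 0.221]] 240 [[0.468, 0.077, 0.22]] 244 [[0.469, 0.076, 0.22]] 248 [[0.462, 0.075, 0.211]] 252 [[0.455, 0.074, 0.201]] 256 [[0.448, 0.073, 0.191]] 260 [[0.447, 0.071, 0.19]] 264 [[0.454, 0.07, 0.2]] 268 [[0.461, 0.069, 0.209]] 272 [[0.467, 0.068, 0.218]] 276 [[0.469, 0.068, 0.22]] 280 [[0.469, 0.066, 0.22]]
```

View pics/w4c.png

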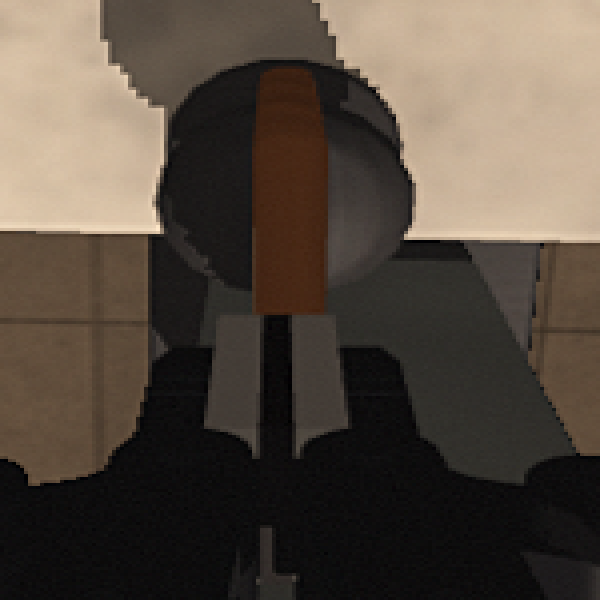

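Run:
```python
from h import *
im,d=grab_frame("side"); np.save("s4.npy",d)
P,u,v=pts("side",d,np.ones_like(d,bool))
k=(abs(P[:,0]-.4526)<.02)&(abs(P[:,1]-.0716)<.03)&(P[:,2]>.10)&(P[:,2]<.26)
for z in np.arange(.1,.26,.005):
    m=k&(abs(P[:,2]-z)<.0025)
    if m.sum(): print(round(z,3),m.sum(),P[m].mean(0).round(3),im[v[m],u[m]].mean(0).round())
```

```text
0.1 12 [0.45  0.076 0.101] [ 94. 118. 142.]
0.105 20 [0.453 0.075 0.105] [114. 139. 158.]
0.11 21 [0.452 0.075 0.11 ] [106. 131. 153.]
0.115 23 [0.452 0.075 0.115] [ 72.  96. 126.]
0.12 15 [0.454 0.075 0.12 ] [ 49.  71. 105.]
0.125 29 [0.452 0.075 0.125] [ 41.  63. 100.]
0.13 17 [0.453 0.075 0.13 ] [ 41.  67. 110.]
0.135 22 [0.452 0.076 0.135] [ 41.  68. 111.]
0.14 26 [0.453 0.076 0.14 ] [ 42.  69. 112.]
0.145 33 [0.452 0.073 0.145] [ 63.  94. 140.]
0.15 7 [0.454 0.076 0.15 ] [ 61.  82. 111.]
0.155 7 [0.45  0.077 0.154] [ 93. 110. 127.]
0.16 13 [0.45  0.079 0.16 ] [80. 91. 99.]
0.165 16 [0.449 0.079 0.165] [77. 87. 93.]
0.17 15 [0.447 0.08  0.17 ] [63. 70. 74.]
0.175 13 [0.45  0.083 0.175] [62. 69. 73.]
0.18 14 [0.45  0.082 0.18 ] [53. 57. 60.]
0.185 13 [0.448 0.082 0.185] [59. 66. 69.]
0.19 3 [0.441 0.073 0.191] [ 89. 102. 110.]
0.195 10 [0.444 0.075 0.196] [76. 87. 94.]
0.2 17 [0.444 0.074 0.2  ] [46. 50. 53.]
0.205 13 [0.443 0.077 0.205] [45. 48. 51.]
0.21 9 [0.442 0.078 0.209] [33. 34. 35.]
0.215 12 [0.442 0.084 0.215] [29. 30. 30.]
0.22 15 [0.44 0.08 0.22] [31. 31. 32.]
0.225 15 [0.439 0.079 0.225] [28. 28. 29.]
0.23 15 [0.439 0.081 0.23 ] [28. 28. 27.]
0.235 16 [0.445 0.086 0.235] [32. 34. 35.]
0.24 13 [0.438 0.085 0.24 ] [27. 27. 28.]
0.245 13 [0.438 0.084 0.245] [27. 27. 27.]
0.25 15 [0.437 0.076 0.25 ] [27. 28. 28.]
0.255 24 [0.437 0.08  0.255] [28. 28. 28.]
```

The closed fingertips are really at z≈0.158 in both cameras, while the reported TCP is 0.116. They closed just above the panel and touched nothing. I'll reopen, shift 1.4 mm in -y, and go 40 mm lower.

Call:
play_rows --deltas '[[[0, -0.0014, 0.005], 0], [[0, -0.0014, 0.005], 0], [[0, -0.0014, 0.005], 0], [[0, -0.0014, 0.005], 0]]' --grip 1

```text
time: 5.03
tool_pos: [0.4526, 0.0701, 0.1212]
tool_rot: [0.0, 1.0, 0.013, -0.0]
contact_force: [0.2, 1.1, -0.1]
gripper_width: 0.841
```

Call:
play_rows --deltas '[[[0, 0, -0.015], 0], [[0, 0, -0.03], 0], [[0, 0, -0.045], 0], [[0, 0, -0.045], 0]]'

```text
time: 5.52
tool_pos: [0.4509, 0.0701, 0.0739]
tool_rot: [-0.0, 1.0, 0.013, -0.002]
contact_force: [-1.0, -0.2, 0.6]
gripper_width: 0.998
```

```bash
python3 look.py w5
```

```text
5.525 [0.4509 0.0701 0.0739] [-1.000e-04  9.999e-01  1.310e-02 -2.200e-03] [-0.009 -0.255  2.108  0.     1.293  1.536] [-0.97 -0.18  0.6 ] [-0.03 -0.05 -0.05] 0.9982295147882497
[0.52347175 0.0721544  0.25303196]
```

View pics/w5.png

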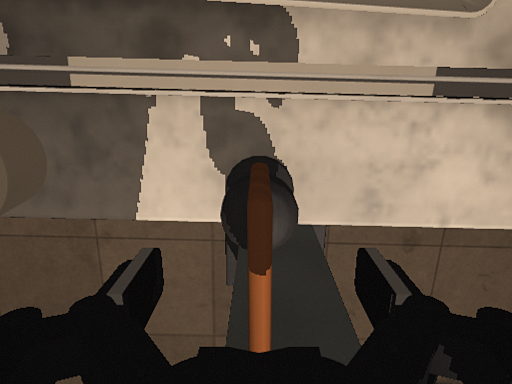

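Call:
play_rows --deltas '[[[0, 0, 0], 0], [[0, 0, 0], 0], [[0, 0, 0], 0], [[0, 0, 0], 0], [[0, 0, 0], 0]]' --grip -1

```text
time: 6.2
tool_pos: [0.4528, 0.07, 0.0767]
tool_rot: [0.0, 1.0, 0.013, 0.0]
contact_force: [-0.8, -0.8, 0.8]
gripper_width: 0.09
```

```bash
python3 look.py w6;  python3 - <<'E'
from h import *
p=camera_params("wrist"); d=np.load("w6.npy")
P,u,v=pts("wrist",d,np.ones_like(d,bool),p)
for r in range(230,290,5):
    print(r,[P[(v==r)&(u==c)].round(3).tolist() for c in (244,262,276)])
E
```

```text
6.2 [0.4528 0.07   0.0767] [1.000e-04 9.999e-01 1.320e-02 3.000e-04] [-0.009 -0.257  2.105 -0.     1.294  1.535] [-0.83 -0.81  0.78] [-0.08  0.09 -0.01] 0.09018987035581073
[0.52456161 0.07209848 0.25616641]
230 [[[0.446, 0.079, 0.073]], [[0.479, 0.07, 0.148]], [[0.447, 0.06, 0.073]]]
235 [[[0.463, 0.077, 0.117]], [[0.477, 0.07, 0.148]], [[0.463, 0.063, 0.118]]]
240 [[[0.463, 0.077, 0.123]], [[0.475, 0.07, 0.149]], [[0.463, 0.063, 0.123]]]
245 [[[0.463, 0.077, 0.129]], [[0.473, 0.07, 0.148]], [[0.464, 0.063, 0.129]]]
250 [[[0.463, 0.077, 0.133]], [[0.471, 0.07, 0.149]], [[0.464, 0.063, 0.133]]]
255 [[[0.463, 0.076, 0.137]], [[0.469, 0.069, 0.148]], [[0.464, 0.064, 0.138]]]
260 [[[0.463, 0.076, 0.142]], [[0.466, 0.069, 0.147]], [[0.463, 0.064, 0.141]]]
265 [[[0.463, 0.076, 0.146]], [[0.465, 0.069, 0.149]], [[0.463, 0.064, 0.144]]]
270 [[[0.463, 0.076, 0.149]], [[0.463, 0.069, 0.148]], [[0.463, 0.064, 0.149]]]
275 [[[0.461, 0.076, 0.15]], [[0.46, 0.069, 0.147]], [[0.462, 0.064, 0.15]]]
280 [[[0.46, 0.076, 0.151]], [[0.458, 0.069, 0.148]], [[0.46, 0.064, 0.15]]]
285 [[[0.458, 0.076, 0.15]], [[0.457, 0.069, 0.149]], [[0.459, 0.064, 0.152]]]
```

View pics/w6.png

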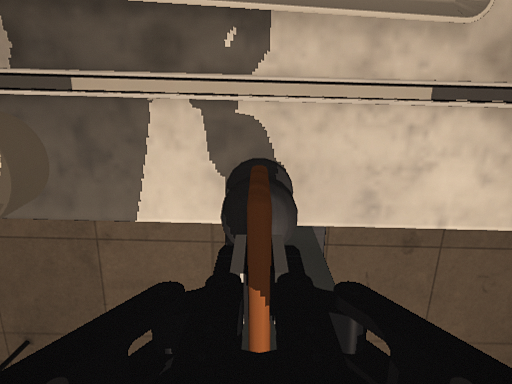

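The panel is now held: opening 0.09, pads on both faces from z 0.117 to about 0.147. Next I lift.

Call:
play_rows --deltas '[[[0, 0, 0.004], 0], [[0, 0, 0.008], 0], [[0, 0, 0.012], 0], [[0, 0, 0.015], 0], [[0, 0, 0.015], 0]]'

```text
time: 6.88
tool_pos: [0.4527, 0.0701, 0.0919]
tool_rot: [0.0, 1.0, 0.013, 0.0]
contact_force: [1.3, -0.3, -1.8]
gripper_width: 0.102
```

```bash
cat > top.py <<'E'
from h import *
import sys
p=camera_params("wrist"); s=status.state(); im,d=grab_frame("wrist"); cv2.imwrite(f"pics/{sys.argv[1]}.png",im)
P,u,v=pts("wrist",d,np.ones_like(d,bool),p)
print(s["time"],s["tool_pos"].round(4),"F",s["contact_force"].round(1),"T",s["ft_torque"].round(2),"w",round(s["gripper_width"],3),"j6",s["joint_pos"][5].round(3),"yaw",2*np.arctan2(s["tool_rot"][2],s["tool_rot"][1]))
hsv=cv2.cvtColor(im,cv2.COLOR_BGR2HSV)[v,u]
k=(P[:,2]>0.138)&(P[:,2]<0.18)&(np.hypot(P[:,0]-.452,P[:,1]-.0702)<.045)&(hsv[:,1]>110)&(hsv[:,0]<20)&(hsv[:,2]>40)
q=P[k]
z=np.percentile(q[:,2],60); q=q[abs(q[:,2]-z)<.004]
c=q[:,:2].mean(0); w,V=np.linalg.eigh(np.cov((q[:,:2]-c).T)); 
print("n",len(q),"top z",np.median(q[:,2]).round(4),"line",np.arctan2(V[1,1],V[0,1]).round(3),"c",c.round(4))
E
python3 top.py w7
```

```text
6.875 [0.4527 0.0701 0.0919] F [ 1.3 -0.3 -1.8] T [-0.22 -0.13  0.04] w 0.102 j6 1.536 yaw 0.02629924104271342
n 3446 top z 0.163 line -3.116 c [0.4601 0.0704]
```

Lifted 15 mm (top now at z=0.163). Next I swing it CCW.

Call:
play_rows --deltas '[[[0, 0, 0], 0.12], [[0, 0, 0], 0.26], [[0, 0, 0], 0.4], [[0, 0, 0], 0.55], [[0, 0, 0], 0.7]]'

```text
time: 7.55
tool_pos: [0.4525, 0.0705, 0.0919]
tool_rot: [-0.001, 0.934, 0.357, -0.0]
contact_force: [-1.6, 0.4, -0.3]
gripper_width: 0.098
```

```bash
python3 top.py w8
```

```text
7.55 [0.4525 0.0705 0.0919] F [-1.6  0.4 -0.3] T [0.1  0.05 0.01] w 0.098 j6 0.831 yaw 0.7311036060153862
n 3466 top z 0.163 line -2.408 c [0.4578 0.076 ]
```

View pics/w8.png

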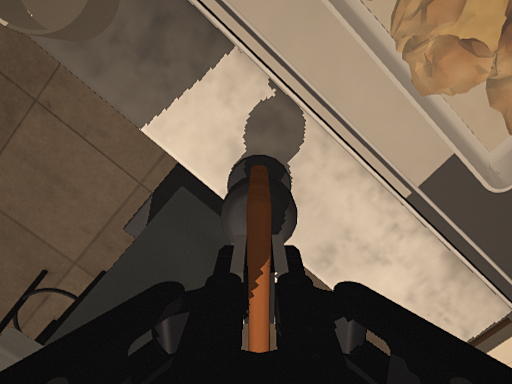

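Call:
play_rows --deltas '[[[0, 0, 0], 0.17], [[0, 0, 0], 0.34], [[0, 0, 0], 0.51], [[0, 0, 0], 0.68], [[0, 0, 0], 0.85]]'

```text
time: 8.22
tool_pos: [0.452, 0.0708, 0.0918]
tool_rot: [-0.001, 0.704, 0.71, -0.0]
contact_force: [-1.4, 1.7, 1.6]
gripper_width: 0.098
```

Call:
play_rows --deltas '[[[0, 0, 0], 0.17], [[0, 0, 0], 0.34], [[0, 0, 0], 0.51], [[0, 0, 0], 0.68], [[0, 0, 0], 0.85]]'

```text
time: 8.85
tool_pos: [0.4514, 0.0705, 0.0914]
tool_rot: [-0.002, 0.348, 0.937, -0.0]
contact_force: [-2.9, -0.3, 0.8]
gripper_width: 0.1
```

Call:
play_rows --deltas '[[[0, 0, 0], 0.17], [[0, 0, 0], 0.34], [[0, 0, 0], 0.51], [[0, 0, 0], 0.68], [[0, 0, 0], 0.74]]'

```text
time: 9.48
tool_pos: [0.4512, 0.07, 0.0913]
tool_rot: [-0.002, -0.013, 1.0, -0.0]
contact_force: [-4.4, -1.8, 1.5]
gripper_width: 0.095
```

```bash
python3 top.py w9
```

```text
9.475 [0.4512 0.07   0.0913] F [-4.4 -1.8  1.5] T [-0.28  0.74 -0.01] w 0.095 j6 -1.605 yaw 3.1667966792570637
n 3492 top z 0.1626 line -3.112 c [0.4425 0.0699]
```

View pics/w9.png

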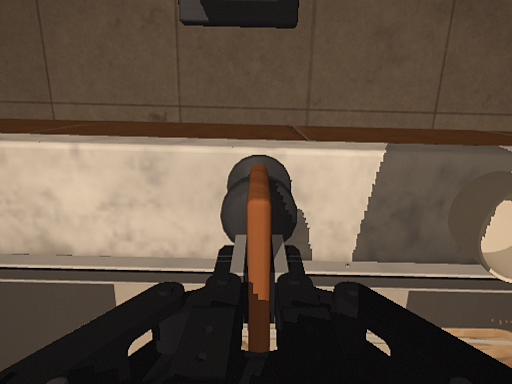

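Half turn done (yaw 3.167). Next I feel downward.

Call:
play_rows --deltas '[[[0, 0, -0.003], 0], [[0, 0, -0.006], 0], [[0, 0, -0.008], 0], [[0, 0, -0.009], 0], [[0, 0, -0.009], 0]]'

```text
time: 10.15
tool_pos: [0.4516, 0.0701, 0.0834]
tool_rot: [-0.002, -0.011, 1.0, -0.0]
contact_force: [-9.0, -1.1, 9.0]
gripper_width: 0.096
```

```bash
python3 top.py w10
```

```text
10.15 [0.4516 0.0701 0.0834] F [-9.  -1.1  9. ] T [-0.26  1.72  0.  ] w 0.096 j6 -1.602 yaw 3.1643620804332517
n 3516 top z 0.1548 line -3.115 c [0.4426 0.07  ]
```

Call:
play_rows --deltas '[[[0, 0, -0.001], 0], [[0, 0, -0.002], 0], [[0, 0, -0.002], 0]]'

```text
time: 10.58
tool_pos: [0.4517, 0.0703, 0.0821]
tool_rot: [-0.002, -0.012, 1.0, 0.0]
contact_force: [-10.0, -0.0, 11.1]
gripper_width: 0.093
```

```bash
python3 top.py w11
```

```text
10.575 [0.4517 0.0703 0.0821] F [-10.   -0.   11.1] T [-0.21  1.94  0.16] w 0.093 j6 -1.603 yaw 3.1648897531581586
n 3494 top z 0.1534 line -3.112 c [0.4427 0.0699]
```

Call:
play_rows --deltas '[[[-0.0015, 0, 0], 0], [[-0.0015, 0, -0.001], 0], [[-0.0015, 0, -0.002], 0], [[-0.0015, 0, -0.002], 0]]'

```text
time: 11.12
tool_pos: [0.4515, 0.0705, 0.081]
tool_rot: [-0.0, -0.012, 1.0, 0.0]
contact_force: [-7.8, 0.4, 13.0]
gripper_width: 0.096
```

```bash
python3 top.py w12
```

```text
11.125 [0.4515 0.0705 0.081 ] F [-7.8  0.4 13. ] T [-0.16  1.51  0.25] w 0.096 j6 -1.603 yaw 3.1651478857254634
n 3443 top z 0.1523 line -3.11 c [0.4424 0.07  ]
```

Below the rim height now (4.3 mm above home) with a growing positive twist, so the key is in the notch but binding. I'll turn with the twist and keep pressing.

Call:
play_rows --deltas '[[[-0.001, 0, 0], 0.02], [[-0.001, 0, 0], 0.04], [[-0.001, 0, -0.001], 0.04], [[-0.001, 0, -0.002], 0.04]]'

```text
time: 11.68
tool_pos: [0.4513, 0.0703, 0.0789]
tool_rot: [0.001, -0.032, 0.999, 0.0]
contact_force: [-5.0, -0.4, 10.4]
gripper_width: 0.096
```

```bash
python3 top.py w13
```

```text
11.675 [0.4513 0.0703 0.0789] F [-5.  -0.4 10.4] T [-0.17  1.07  0.17] w 0.096 j6 -1.643 yaw 3.204960277074264
n 3424 top z 0.1502 line -3.071 c [0.4422 0.0696]
```

Good: forces dropped and it went 2 mm deeper. More of the same.

Call:
play_rows --deltas '[[[-0.001, 0, 0], 0.02], [[-0.001, 0, -0.001], 0.03], [[-0.001, 0, -0.002], 0.03], [[-0.001, 0, -0.003], 0.03]]'

```text
time: 12.22
tool_pos: [0.4512, 0.0702, 0.0765]
tool_rot: [0.002, -0.047, 0.999, -0.0]
contact_force: [-3.5, -0.0, 14.6]
gripper_width: 0.096
```

```bash
python3 top.py w14
```

```text
12.225 [0.4512 0.0702 0.0765] F [-3.5 -0.  14.6] T [-0.18  1.04  0.12] w 0.096 j6 -1.673 yaw 3.2347217268062987
n 3442 top z 0.1479 line -3.041 c [0.4422 0.0693]
```

Call:
play_rows --deltas '[[[0, 0, -0.001], 0.01], [[0, 0, -0.002], 0.01], [[0, 0, -0.002], 0.01]]'

```text
time: 12.65
tool_pos: [0.4515, 0.0702, 0.0765]
tool_rot: [0.002, -0.052, 0.999, -0.0]
contact_force: [-7.7, -1.6, 21.0]
gripper_width: 0.096
```

```bash
python3 top.py w15
```

```text
12.65 [0.4515 0.0702 0.0765] F [-7.7 -1.6 21. ] T [-0.21  1.82  0.15] w 0.096 j6 -1.683 yaw 3.244816507313289
n 3451 top z 0.1479 line -3.032 c [0.4423 0.0692]
```

Hard stop: 21 N with no further motion, and the top is at its starting height, so it is home. I'll ease the press, release and rise straight up.

Call:
play_rows --deltas '[[[-0.001, 0, 0.002], 0], [[-0.001, 0, 0.004], 0], [[-0.001, 0, 0.004], 0]]'

```text
time: 13.08
tool_pos: [0.4503, 0.0702, 0.0766]
tool_rot: [0.003, -0.052, 0.999, -0.0]
contact_force: [5.7, -0.2, 2.9]
gripper_width: 0.096
```

Call:
play_rows --deltas '[[[0, 0, 0], 0], [[0, 0, 0], 0], [[0, 0, 0], 0], [[0, 0, 0], 0], [[0, 0, 0], 0]]' --grip 1

```text
time: 13.7
tool_pos: [0.448, 0.0701, 0.0752]
tool_rot: [-0.0, -0.052, 0.999, 0.0]
contact_force: [0.1, -0.4, -0.3]
gripper_width: 0.999
```

```bash
python3 top.py w16
```

```text
13.7 [0.448  0.0701 0.0752] F [ 0.1 -0.4 -0.3] T [ 0.05 -0.01 -0.02] w 0.999 j6 -1.684 yaw 3.246211972040179
n 3329 top z 0.1479 line -2.959 c [0.4407 0.0683]
```

View pics/w16.png

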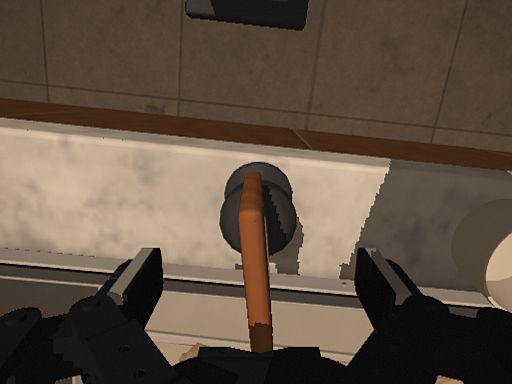

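Released; top still z=0.148. The panel is about 0.16 rad past an exact half turn, within the notch's allowance. I'll rise clear and check.

Call:
play_rows --deltas '[[[0, 0, 0.02], 0], [[0, 0, 0.05], 0], [[0, 0, 0.09], 0], [[0, 0, 0.14], 0], [[0, 0, 0.16], 0]]'

```text
time: 14.38
tool_pos: [0.4495, 0.0701, 0.239]
tool_rot: [0.003, -0.052, 0.999, -0.0]
contact_force: [0.4, 0.3, -0.5]
gripper_width: 1.0
```

Call:
play_rows --deltas '[[[-0.04, 0, 0.02], 0], [[-0.07, 0, 0.02], 0], [[-0.07, 0, 0.02], 0], [[-0.07, 0, 0.02], 0]]'

```text
time: 14.88
tool_pos: [0.3781, 0.0701, 0.2545]
tool_rot: [-0.001, -0.052, 0.999, 0.0]
contact_force: [-0.3, -0.2, -0.3]
gripper_width: 0.999
```

```bash
python3 top.py w17
python3 - <<'E'
from h import *
for c in ("side","top"):
    im,d=grab_frame(c); cv2.imwrite(f"pics/{c}F.png",cv2.resize(im[150:320,150:330] if c=="side" else im[140:240,120:380],None,fx=3,fy=3,interpolation=cv2.INTER_CUBIC))
    d0=np.load(f"{c}0.npy")
    P,u,v=pts(c,d,np.ones_like(d,bool))
    k=(P[:,2]>.085)&(P[:,2]<.16)&(abs(P[:,0]-.45)<.05)&(abs(P[:,1]-.07)<.04)
    q=P[k]; r=cv2.minAreaRect(q[:,:2].astype(np.float32)*1000); print(c,len(q),r,np.percentile(q[:,2],98))
    for n in ["ramekin","order_pad","tape_roll","sugar_shaker"]:
        r=outline_of(c,n)
        if r: print(n,r[0]["confidence"],r[0]["box"],np.median(pts(c,d,r[0]["region"])[0],axis=0).round(3))
E
```

```text
14.875 [0.3781 0.0701 0.2545] F [-0.3 -0.2 -0.3] T [-0.   -0.02  0.01] w 0.999 j6 -1.686 yaw 3.2462119184756273
n 628 top z 0.1481 line -2.957 c [0.4483 0.0697]
side 568 ((451.4980163574219, 73.05392456054688), (75.3629150390625, 15.669305801391602), 9.582639694213867) 0.14808811185113957
ramekin 0.92 [184.1, 264.5, 221.0, 300.0] [0.469 0.262 0.025]
order_pad 0.87 [250.1, 168.1, 283.7, 197.4] [ 0.463 -0.244  0.015]
tape_roll 0.8 [269.0, 149.8, 291.4, 161.1] [ 0.475 -0.432  0.015]
sugar_shaker 0.63 [161.9, 276.6, 195.4, 333.8] [0.464 0.401 0.08 ]
top 45 ((464.65679931640625, 70.029052734375), (48.83358383178711, 8.979660987854004), 9.501973152160645) 0.15266115444333037
ramekin 0.57 [162.2, 169.7, 180.6, 190.5] [0.475 0.277 0.008]
order_pad 0.77 [290.4, 171.4, 325.6, 193.8] [ 0.465 -0.259  0.016]
tape_roll 0.72 [344.2, 173.3, 366.2, 192.1] [ 0.475 -0.446  0.017]
sugar_shaker 0.65 [131.3, 176.7, 152.7, 189.4] [0.474 0.367 0.107]
```

View pics/w17.png

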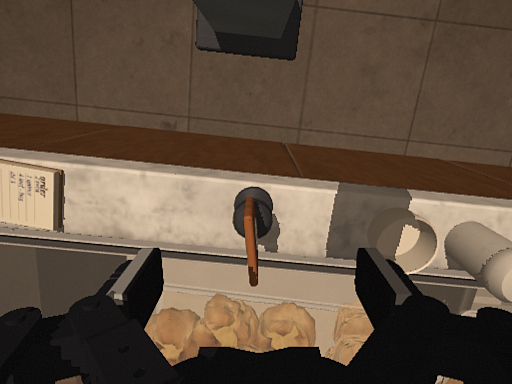

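View pics/sideF.png

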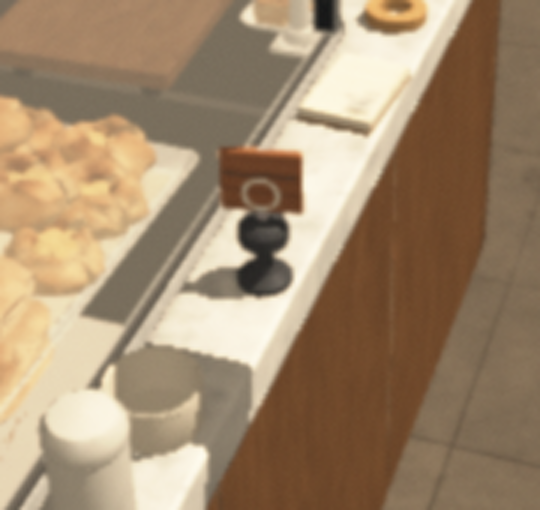

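Run:
```python
from h import *
im,dF=grab_frame("side")
for d in (np.load("side0.npy"),dF):
    P,u,v=pts("side",d,np.ones_like(d,bool))
    k=(P[:,2]>.085)&(P[:,2]<.16)&(abs(P[:,0]-.45)<.03)&(abs(P[:,1]-.07)<.04)
    print(np.percentile(P[k,2],[80,90,95,98,99.5]).round(4))
r=outline_of("side","sign");print(r[0]["box"])
print(status.state()["time"])
```

```text
[0.1393 0.145  0.1466 0.1477 0.1491]
[0.1392 0.1442 0.1461 0.1472 0.1486]
[221.1, 197.4, 249.7, 234.3]
15.525
```

Top height matches the start in both the side and wrist views, so the sign is home. The ring now faces where the crescent did, and the bystanders have not moved. Handing in.

```bash
python3 -c "
from plant import ticket,status
print(ticket.job_done(), status.state()['time'])"
```

```text
the job is handed in; nothing more can be done
the job is handed in; nothing more can be done
```

The sign is turned about half a turn, with its crescent face now looking the way the ring face did, and it is pressed fully home. I lifted it 15 mm, swung it counter-clockwise, felt for the notch and followed the twist as I pressed. Then I let go and backed the gripper clear. The job was handed in at about 15.5 s.

**Last checks:**
- **Home:** the panel top is at z ≈ 0.148, the same as at the start within about 0.5 mm in the wrist and side views. Before release it took 21 N without moving further.
- **Angle:** it sits about 0.16 rad past an exact half turn, within the notch's stated allowance.
- **Faces:** the side camera shows the ring where the crescent was.
- **Bystanders:** the ramekin and order pad are where they were, within camera noise. The tape roll and sugar shaker look unmoved too, but I had no measured start position for them. The arm never came near any of the four.

**What disagreed:**
- **First grasp missed:** the fingertips were really about 42 mm higher than the reported TCP, so the jaws closed on air just above the panel, touching nothing. I corrected for it using the cameras.
- **Turn on release:** the sign turned about 0.07 to 0.08 rad further when the jaws opened, probably as the notch took up the twist. Its height did not change.

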